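Park the long lens tube at the top of its sloped gutter

TASK

Two lens tubes lie at the foot of the twin sloped gutters on the microscope bench. Push the longer tube up its gutter, rolling or sliding it over the low ridge near the top, so that it rests in the pocket between the ridge and the upper stop and does not roll back when you let go. Only push it, do not lift it out of the gutter, and leave the shorter tube and everything else on the bench where they are.

Things in the scene. Friction and masses are not known exactly. Their poses are not given: they have to be found in the camera images.
- gutters (a point): Fixed twin-gutter rack, 230 x 150 mm plate, grey floor, white walls; two parallel gutters 66 mm wide, walls 15 mm high. Point: floor plane, mid-length and mid-width, 34 mm above the bench. Axes: x up the slope (7 degrees) along the gutters, y across, z square to the floor. Gutter centre lines at y = -36 and +36 mm; plate spans x = -115 to +115 mm. Slick: friction about 0.25.
- lower_lip (a point): White lip across the foot of both gutters that keeps the tubes from rolling out: 8 mm high, 6 mm thick. Point: floor plane, mid-width of the rack (y = 0), on the lip's uphill face, x = -94 mm in the gutters' axes. Same axes as the gutters.
- ridge (a point): Low fixed steel ridge across both gutters, a 6 mm rod sunk to half, so 3 mm high. Point: its crest line's foot on the floor plane, mid-width of the rack, x = +63 mm in the gutters' axes. Same axes.
- upper_stop (a point): Upper stop of both gutters, a white plate 34 mm high. Point: on its downhill face at the floor plane, mid-width of the rack, x = +100 mm in the gutters' axes. Same axes. A tube parked between ridge and stop has its centre 22 to 25 mm downhill of this face.
- long_tube: The longer lens tube: aluminium cylinder, diameter 44 mm, length 60 mm, about 160 g, with dark end bands, lying across one of the two gutters (either one) against the lower lip, its centre at about x = -77 mm in the gutters' axes. Origin: its centre, 22 mm from its surface. Its y axis is the cylinder's axis; x and z turn as it rolls.
- short_tube: The shorter lens tube: same diameter 44 mm and make, length 36 mm, about 100 g, lying at the foot of the other gutter; stays there. Origin: its centre. Its y axis is the cylinder's axis.
- objective: Steel microscope objective, diameter 32 mm, 50 mm tall, loose, stands beside the gutters. Origin: centre of its underside.
- dust_cap: White dust cap, diameter 32 mm, 10 mm tall, loose, lies beside the gutters. Origin: centre of its underside.
- screwdriver: Screwdriver with a red handle, 170 mm long, loose, lies along the gutters' other side. Origin: its underside, its x axis points along it to the tip.
- slide_case: White slide case 90 x 170 x 30 mm, loose, on the robot's left. Origin: centre of its underside.
- oil_bottle: Small bottle, diameter 32 mm, 70 mm tall, loose, on the left. Origin: centre of its underside.
- joystick: Grey round stage controller, diameter 72 mm, 48 mm tall, loose, on the right. Origin: centre of its underside.
- petri_dish: Glass dish, diameter 90 mm, 16 mm tall, loose, on the right. Origin: centre of its underside.
Not all that is in view belongs to the job. Leave any orange or red look-alike of the long_tube alone.

How it is judged:
At the end, for the whole second after the job is handed in: Long tube at rest (under 20 mm/s) on the floor between ridge and upper stop: centre 70 to 83 mm up the slope, 17 to 27 mm above the floor, in its gutter (9 mm), across it within 0.25 rad. Short tube moved under 12 mm, other loose things under 20 mm (x of long_tube in the frame of gutters between 0.07 and 0.083 m and (y of long_tube in the frame of gutters between -0.045 and -0.027 m or y of long_tube in the frame of gutters between 0.027 and 0.045 m) and z of long_tube in the frame of gutters between 0.017 and 0.027 m and linear speed of long_tube below 0.02 m/s and angle between the y axis of long_tube and the y axis of gutters, either way round below 0.25 rad and distance of short_tube from where it was at the start of the episode below 0.012 m and distance of each of objective, dust_cap, screwdriver, slide_case, oil_bottle, joystick, petri_dish from where it was at the start of the episode below 0.02 m); the robot touches nothing.
It fails at once if the long tube is lifted: its centre rises more than 34 mm above the gutter's floor (22 mm when lying) (z of long_tube in the frame of gutters above 0.034 m).
It fails at once if the short tube is moved more than 12 mm (distance of short_tube from where it was at the start of the episode above 0.012 m).
It fails at once if another loose thing is moved more than 20 mm (distance of any of objective, dust_cap, screwdriver, slide_case, oil_bottle, joystick, petri_dish from where it was at the start of the episode above 0.02 m).
It also fails if it takes over 35 s, if anything falls off the work surface, if the arm or the gripper's body presses on something with over 40 N, if the wrist force passes 120 N, or if a joint passes its speed limit or range.

ROBOT

A 7-joint arm with a two-finger parallel gripper is mounted at the origin on the work surface. World frame = base frame: x ahead of the robot, y to its left, z up, the work surface at z = 0. Lengths are in m, angles in rad, forces in N, time in s.
With the tool pointing down it reaches from about 0.425 to 1.025 m from the base axis. Payload 9.4 kg.
Tool frame: the origin (TCP) lies at the very end of the fingers, on their centre line; the grasp point (between the pads) lies 19 mm behind it; z points along the fingers, y is the line along which they close (so a half turn about z gives the same grasp; the last joint's range is limited). The gripper opens to 85 mm and grips with 20 to 120 N. Pads are 22 mm wide; open, the fingers measure 114 mm over their backs; the gripper's body (76 mm by 85 mm) begins 54 mm behind the grasp point. The pads swing forward as they close: fully open they stand 13 mm farther back than shut.
Start: joints at [1.169, 0.599, -0.003, 1.599, 0.002, 0.943, -0.08], TCP at [0.231, -0.687, 0.196] pointing down, gripper open.
Joint ranges: [-2.57, 2.57], [-0.35, 1.97], [-1.29, 1.29], [0.11, 2.56], [-1.05, 4.19], [0.11, 1.86], [-2.63, 2.63]. Speed limits (rad/s): [2.22, 2.22, 3.01, 3.01, 3.14, 3.14, 3.14].

INTERFACE

Orientations are given as a rotation vector (axis times angle).
In Python, from cell import monitor, viewer, arm gives the robot as it stands.
- The arm moves only by the tool jog_arm, never from a script. Its arguments are lists of equal length, an entry for each row: "delta_pos": the shift along the tool's x, y, z scaled (see below), a list of three; "angular": the turn, a rotation vector about the tool's x, y, z scaled (see below), a list of three; "hand": the closure in counts, from 0 (fully open) to 255 (shut). In form: {"delta_pos": [[dx, dy, dz], ...], "angular": [[ax, ay, az], ...], "hand": [hand, ...]}. A call has 1 to 20 rows; each row shifts and turns the commanded pose from where the row before left it, along the tool's axes as they then stand; what a row does not reach is not made up. The controller multiplies each number of a shift by 500 mm and each number of a turn by 45 degrees. A row lasts 1/8 s, in which the tool goes at most 62.5 mm and 10.7 degrees, less where a joint would pass 70% of its speed; a pose out of reach is approached as far as the arm can. A call with a number of a shift or a turn outside -1 to 1 is refused whole. A call with a gripper value outside its range is refused whole. The fingers move at their own pace and stop on an object; "force" is the grip in N (left out, the last holds). Time passes only in rows, so rows that do not move let the fingers close. It gives the time, the measured TCP pose, the force, the opening and the grip force at its end, in the units of the state.
- monitor.get_state(): the state, without advancing time (a new reading comes with each control period).
- viewer.grab_frame(name): name is "scene" or "top" or "wrist"; returns the picture (480x640x3 uint8, red, green, blue); there is no depth.
- viewer.camera_params(name): a dict with "intrinsics" (3x3 intrinsics, pixels), "position" and "rotation" of the camera in the world; the wrist camera has in their place "mount" (4x4, takes a point from camera to tool coordinates, whose origin is the TCP and whose axes are the flange's). Camera axes: x right, y down, z forward; pixel columns grow to the right and rows downward; lengths in m; the calibration is good to about 2 mm. A picture is of the moment at which its call begins: read the wrist's pose just before it. camera_params takes no time and is no camera call.
- arm.hand_in(): hands the job in; it is judged then, once.
The state is a dict: "time": time; "joint_positions": joint angles; "dq": joint speeds; "tau": joint torques, N m; "tcp_pos": TCP position; "orientation": TCP orientation; "contact_force": force on the tool from outside, world axes, zero at the start; "wrist_torque": the same for the moment, N m; "finger_gap": opening from 0.0 (shut) to 1.0 (fully open); "finger_force": force on a finger pad.
Only numpy, scipy, OpenCV 4.12 (cv2) and the standard library are available. Lean on these libraries where they do the work, as an engineer would, in place of code of your own. Each camera call takes 0.05 s, during which the arm holds its last target. There are 200 camera calls.

## Working session

There is one attempt and no reset: what is moved stays moved. The work goes in short steps, Python scripts to look and compute and a tool call to move; the robot and the scene stay as the last step left them, time stands still between calls to the robot, and variables do not carry over. Pictures are saved under pics/ and viewed, at most 10 in all, crops included, and the job is handed in when it is done.

Besides the shell and the picture viewer there is one more tool, called after "Call:" as a command line: name --argument value ..., lists and objects as JSON in quotes. jog_arm: Moves the arm, as the interface text tells. Shifts and turns lie within -1 to 1; 1 stands for 500 mm of shift or 45 degrees of turn. Its arguments: {"type":"object","properties":{"delta_pos":{"type":"array"},"angular":{"type":"array"},"hand":{"type":"array"},"force":{"type":"number"}},"required":["delta_pos","angular","hand"]}

```bash
mkdir -p pics; python3 - <<'E'
from cell import monitor, viewer
import cv2,numpy as np
s=monitor.get_state();print(s)
for n in ("top","scene"):
    p=viewer.camera_params(n);print(n,p)
    cv2.imwrite(f"pics/{n}0.png",viewer.grab_frame(n)[:,:,::-1])
print(viewer.camera_params("wrist"))
E
```

```text
{'time': 0.0, 'joint_positions': array([ 1.16930531,  0.60013371, -0.00256685,  1.60015793,  0.00177134,
        0.94289352, -0.07976652]), 'dq': array([-1.43169870e-03, -1.65393140e-03,  2.37182608e-04, -2.99292521e-05,
       -7.03600233e-04,  2.15328147e-04, -5.80016322e-05]), 'tau': array([-1.04176623e-03, -7.76462245e+01,  1.56411611e+00, -2.58013219e+01,
        1.22737588e-02,  9.05951456e-03, -3.06861079e-05]), 'tcp_pos': array([ 0.23118229, -0.68657941,  0.19520043]), 'orientation': array([-3.09870633e+00, -5.07837418e-01,  5.71667338e-04]), 'contact_force': array([0.19661486, 0.66186757, 0.50294152]), 'wrist_torque': array([-0.04688793, -0.01955056, -0.01163902]), 'finger_force': 0.0, 'finger_gap': 1.0013657315705762}
top {'intrinsics': array([[481.11471845,   0.        , 321.21643417],
       [  0.        , 481.11471845, 235.56665247],
       [  0.        ,   0.        ,   1.        ]]), 'position': array([ 4.51473069e-01, -8.91562272e-04,  1.12781099e+00]), 'rotation': array([-2.18493156,  2.1571517 , -0.09238948])}
scene {'intrinsics': array([[438.91280331,   0.        , 323.72418455],
       [  0.        , 438.91280331, 239.00559708],
       [  0.        ,   0.        ,   1.        ]]), 'position': array([1.34423138, 0.10889241, 0.7061979 ]), 'rotation': array([-1.57810779, -1.82109535,  0.8732527 ])}
{'intrinsics': array([[363.59485614,   0.        , 324.39284231],
       [  0.        , 363.59485614, 242.41986506],
       [  0.        ,   0.        ,   1.        ]]), 'mount': array([[ 4.50009682e-04, -9.62008285e-01, -2.73019885e-01,
         7.02623176e-02],
       [ 9.99999291e-01,  1.32033125e-04,  1.18303618e-03,
        -6.41775432e-04],
       [-1.10204294e-03, -2.73020224e-01,  9.62007662e-01,
        -1.77624381e-01],
       [ 0.00000000e+00,  0.00000000e+00,  0.00000000e+00,
         1.00000000e+00]])}
```

View pics/top0.png

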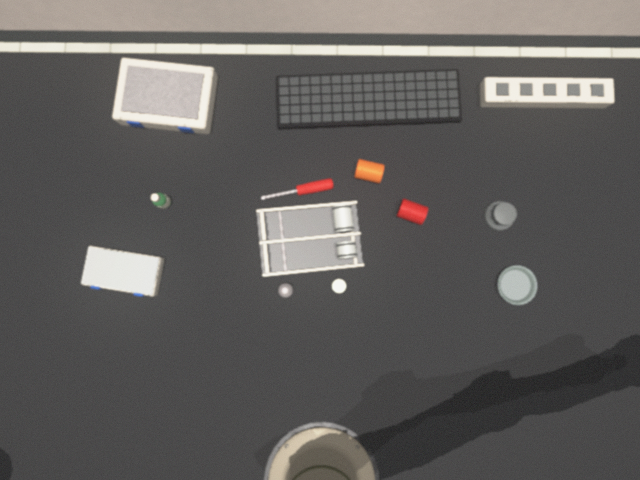

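View pics/scene0.png

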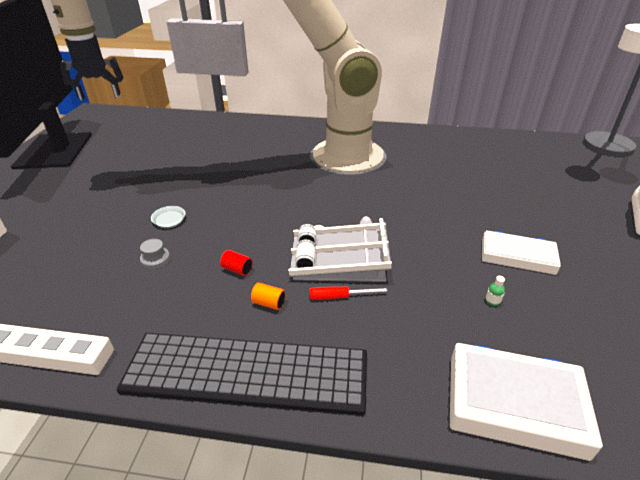

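The top view (uphill is left, roughly world +y) shows three candidates:
- White/aluminium tubes in the gutters at (343,217) and (346,249).
- An orange look-alike at (370,171).
- A red look-alike at (413,212).

The upper gutter's tube at (343,217) looks like the longer one. I'll confirm this in an enlarged crop.

```bash
python3 - <<'E'
import cv2
i=cv2.imread("pics/top0.png")[190:290,245:375]
cv2.imwrite("pics/crop0.png",cv2.resize(i,None,fx=6,fy=6,interpolation=cv2.INTER_CUBIC))
E
```

```text
(no output)
```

View pics/crop0.png

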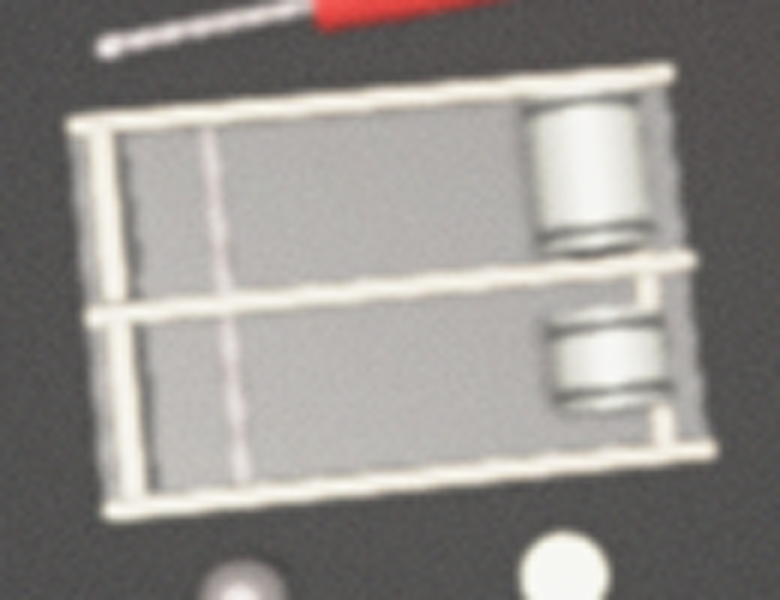

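The crop confirms it. The upper-gutter tube (crop 530–650 × 95–250) is about 1.5 times as long as the lower-gutter one (555–665 × 310–410), so it is the long tube. Next I'll cast rays through the wall ends, the ridge and the tube.

```bash
cat > h.py <<'E'
import numpy as np
from cell import monitor, viewer
from scipy.spatial.transform import Rotation as R
T7=np.radians(7)
def ray(n,uv,z):
    p=viewer.camera_params(n);K=np.array(p["intrinsics"])
    d=R.from_rotvec(p["rotation"]).as_matrix()@np.linalg.inv(K)@[uv[0],uv[1],1]
    o=np.array(p["position"]);return o+d*(z-o[2])/d[2]
E
python3 - <<'E'
from h import *
c=lambda u,v:(245+(u+.5)/6-.5,190+(v+.5)/6-.5)
hz=lambda x,z:.034+x*np.sin(T7)+z*np.cos(T7)
L=[ray("top",c(*q),hz(.115,.015)) for q in((68,126),(88,317),(105,512))]
Rr=[ray("top",c(*q),hz(-.115,.015)) for q in((675,74),(695,260),(716,450))]
print(np.round(L,4),np.round(Rr,4))
print([np.linalg.norm((a-b)) for a,b in zip(L,Rr)],"expect .230",np.linalg.norm(L[0]-L[2]),np.linalg.norm(Rr[0]-Rr[2]),"expect ~.144-.147")
yaws=[np.arctan2(*(a-b)[[1,0]]) for a,b in zip(L,Rr)]
# across direction: y_g = from top to bottom (-x world); yaw = its angle - 90
yy=[np.arctan2(*(q[2]-q[0])[[1,0]])-np.pi/2 for q in(L,Rr)]
print("yaw",np.degrees(yaws),np.degrees(yy))
m=np.mean(L+Rr,axis=0); yaw=np.mean(yaws)
G=R.from_euler("ZY",[yaw,-T7]).as_matrix()
O=m-G@[0,0,.015]; O[2]=.034; print("origin",O,"xg",G[:,0],"yg",G[:,1],"zg",G[:,2])
for n,q,z in(("ridge",(208,128),hz(.063,.002)),("ridge",(243,482),hz(.063,.002)),("tube",(590,173),hz(-.077,.040)),("short",(610,360),hz(-.077,.04))):
    print(n,np.round((ray("top",c(*q),z)-O)@G,4))
np.savez("g.npz",O=O,G=G,yaw=yaw)
for x in(-.125,-.112,.043):print(x,O+G@[x,-.036,.02])
E
```

```text
[[0.6038 0.1538 0.0629]
 [0.5326 0.1445 0.0629]
 [0.4607 0.1365 0.0629]] [[ 0.6307 -0.074   0.0349]
 [ 0.5593 -0.0821  0.0349]
 [ 0.4873 -0.0904  0.0349]]
[np.float64(0.2310791431384826), np.float64(0.22989199191995122), np.float64(0.23015005446346487)] expect .230 0.1441712199255723 0.14437007159772539 expect ~.144-.147
yaw [96.73654541 96.73882922 96.68681311] [-263.11243845 -263.48416053]
origin [0.54553067 0.03318661 0.034     ] xg [-0.11615773  0.98572575  0.12186934] yg [-0.99312837 -0.11703005  0.        ] zg [ 0.01426238 -0.1210319   0.99254615]
ridge [ 0.0633 -0.0687  0.002 ]
ridge [0.0631 0.0659 0.002 ]
tube [-0.0742 -0.0339  0.0397]
short [-0.074   0.036   0.0396]
-0.125 [ 0.59608825 -0.08823667  0.03861726]
-0.112 [ 0.5945782  -0.07542223  0.04020156]
0.043 [0.57657375 0.07736526 0.0590913 ]
```

```bash
cat >> h.py <<'E'
def plan(x,y,z):
    "turn (units) in present tool axes, then shift (units) in target tool axes, to TCP at gutter point x,y,z"
    g=np.load("g.npz");G,O=g["G"],g["O"];s=monitor.get_state()
    Rt=np.column_stack([G[:,0],-G[:,1],-G[:,2]]);Rc=R.from_rotvec(s["orientation"]).as_matrix()
    w=R.from_matrix(Rc.T@Rt).as_rotvec(degrees=True)/45
    d=Rt.T@(O+G@[x,y,z]-s["tcp_pos"])/.5
    print("t",s["time"],"gutter",np.round(G.T@(s["tcp_pos"]-O),4),"turn",np.round(w,3),"shift",np.round(d,4),"F",np.round(G.T@s["contact_force"],2),"gap",s["finger_gap"])
E
python3 -c "
from h import *
plan(-.145,-.036,.10)"
```

```text
t 0.1 gutter [-0.6534  0.3964  0.2427] turn [ 0.104  0.13  -1.733] shift [1.0168 0.8648 0.2855] F [0.79 0.42 0.01] gap 0.9974953520594538
```

Call:
jog_arm --delta_pos '[[0,0,0],[0,0,0],[0,0,0],[0,0,0],[0,0,0],[0,0,0],[0,0,0],[0,0,0],[0.085,0.072,0.024],[0.085,0.072,0.024],[0.085,0.072,0.024],[0.085,0.072,0.024],[0.085,0.072,0.024],[0.085,0.072,0.024],[0.085,0.072,0.024],[0.085,0.072,0.024],[0.085,0.072,0.024],[0.085,0.072,0.024],[0.085,0.072,0.024],[0.085,0.072,0.024]]' --angular '[[0.013,0.016,-0.217],[0.013,0.016,-0.217],[0.013,0.016,-0.217],[0.013,0.016,-0.217],[0.013,0.016,-0.217],[0.013,0.016,-0.217],[0.013,0.016,-0.217],[0.013,0.016,-0.217],[0,0,0],[0,0,0],[0,0,0],[0,0,0],[0,0,0],[0,0,0],[0,0,0],[0,0,0],[0,0,0],[0,0,0],[0,0,0],[0,0,0]]' --hand '[165,165,165,165,165,165,165,165,165,165,165,165,165,165,165,165,165,165,165,165]'

```text
time: 2.6
tcp_pos: [0.5987, -0.1144, 0.1135]
orientation: [-2.024, -2.281, -0.121]
contact_force: [0.7, -0.0, 0.1]
finger_gap: 0.355
finger_force: 0.0
```

```bash
python3 -c "
from h import *
import cv2
plan(-.145,-.036,.014)
cv2.imwrite('pics/w1.png',viewer.grab_frame('wrist')[:,:,::-1])"
```

```text
t 2.6 gutter [-0.142  -0.0355  0.0975] turn [-0.001  0.003  0.002] shift [-0.006  0.001  0.167] F [-0.08 -0.74  0.08] gap 0.35461193025388626
```

View pics/w1.png

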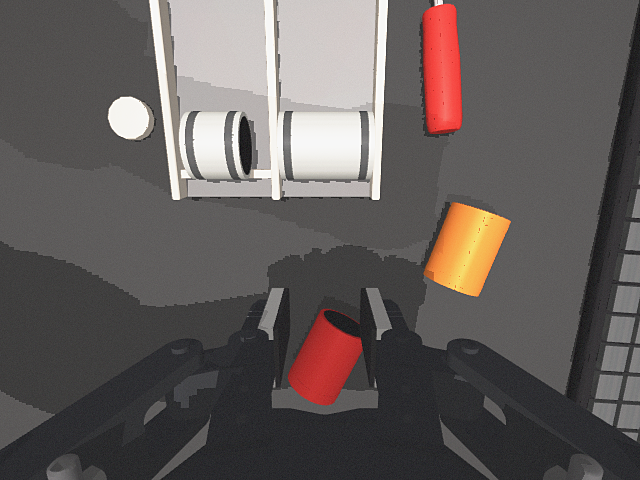

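The fingers straddle the long tube's centre line: tips centred at column 326, tube spanning 283–370. The short tube (185–250) is clear of them. The red look-alike is behind and below the fingers, about 45 mm clear. I'll go down and start a slow push.

Call:
jog_arm --delta_pos '[[0,0.001,0.056],[0,0,0.056],[0,0,0.055],[0.01,0,0],[0.01,0,0],[0.01,0,0],[0.01,0,0],[0.01,0,0],[0.01,0,0],[0.01,0,0],[0.01,0,0],[0.01,0,0],[0.01,0,0],[0.01,0,0],[0.01,0,0],[0.01,0,0],[0.01,0,0],[0.01,0,0],[0.01,0,0]]' --angular '[[0,0.003,0.002],[0,0,0],[0,0,0],[0,0,0],[0,0,0],[0,0,0],[0,0,0],[0,0,0],[0,0,0],[0,0,0],[0,0,0],[0,0,0],[0,0,0],[0,0,0],[0,0,0],[0,0,0],[0,0,0],[0,0,0],[0,0,0]]' --hand '[165,165,165,165,165,165,165,165,165,165,165,165,165,165,165,165,165,165,165]'

```text
time: 5.03
tcp_pos: [0.588, -0.0266, 0.0409]
orientation: [-2.025, -2.278, -0.124]
contact_force: [-0.5, -0.2, -0.4]
finger_gap: 0.354
finger_force: 0.0
```

```bash
python3 -c "
from h import *
import cv2
plan(.043,-.036,.014)
cv2.imwrite('pics/w2.png',viewer.grab_frame('wrist')[:,:,::-1])"
```

```text
t 5.025 gutter [-0.063  -0.0351  0.0147] turn [-0.  0.  0.] shift [0.212  0.0017 0.0014] F [-0.16  0.56 -0.39] gap 0.3537985253007509
```

View pics/w2.png

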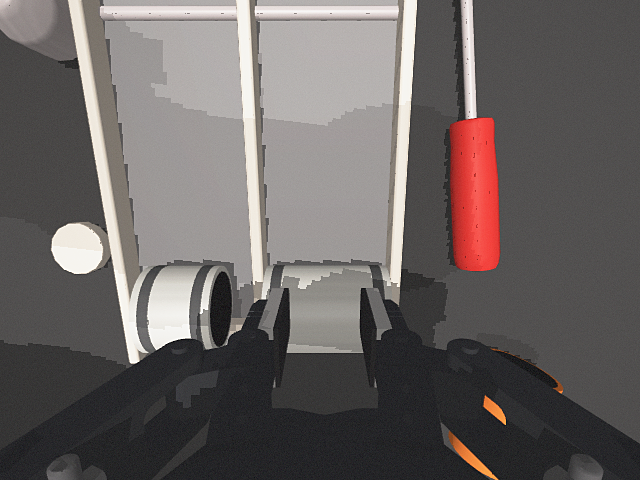

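```bash
python3 - <<'E'
from h import *
import cv2
cv2.imwrite("pics/top2.png",viewer.grab_frame("top")[:,:,::-1])
cv2.imwrite("pics/sc2.png",viewer.grab_frame("scene")[:,:,::-1])
a=cv2.imread("pics/sc2.png")[200:300,270:400];b=cv2.imread("pics/scene0.png")[200:300,270:400]
c=cv2.imread("pics/top2.png")[190:290,245:375]
cv2.imwrite("pics/cmp2.png",cv2.resize(np.vstack([np.hstack([b,a]),np.hstack([c,c])]),None,fx=3,fy=3,interpolation=cv2.INTER_CUBIC)[:600])
g=np.load("g.npz");G,O=g["G"],g["O"];s=monitor.get_state();p=viewer.camera_params("wrist");M=np.array(p["mount"]);Rt=R.from_rotvec(s["orientation"]).as_matrix()
def wr(u,v,zg):
    d=G.T@Rt@M[:3,:3]@np.linalg.inv(p["intrinsics"])@[u,v,1];o=G.T@(s["tcp_pos"]+Rt@M[:3,3]-O)
    return np.round(o+d*(zg-o[2])/d[2],4)
for n,q,z in(("long uphill edge",(326,263),.025),("short uphill",(180,264),.025),("short downhill",(165,352),.025),("ridge",(326,13),.003),("wall end",(137,360),.015),("cap",(78,248),0)):print(n,wr(*q,z))
E
```

```text
long uphill edge [-0.051  -0.0369  0.025 ]
short uphill [-0.0516  0.0342  0.025 ]
short downhill [-0.1003  0.0473  0.025 ]
ridge [ 0.0626 -0.0367  0.003 ]
wall end [-0.1119  0.0685  0.015 ]
cap [-0.0511  0.0999  0.    ]
```

View pics/cmp2.png

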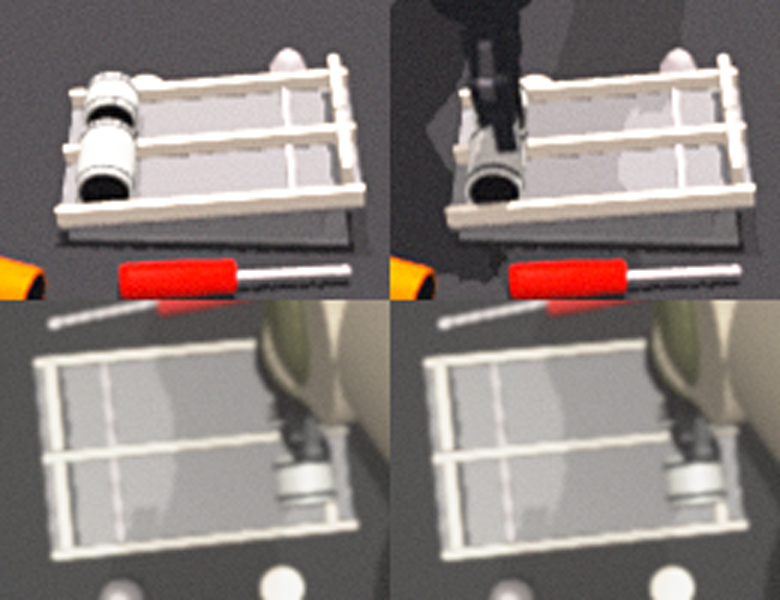

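The tubes have not moved: the long tube's edge reads −0.051, as at the start, and there was no contact force. The fingertips seem to be passing above the tube, well behind the reported TCP. I'll check the real tip height using the two views.

```bash
python3 - <<'E'
from h import *
import cv2
s=monitor.get_state();Rt=R.from_rotvec(s["orientation"]).as_matrix()
p=viewer.camera_params("scene");C=R.from_rotvec(p["rotation"]).as_matrix();K=np.array(p["intrinsics"])
w=viewer.camera_params("wrist");M=np.array(w["mount"]);Kw=np.array(w["intrinsics"])
im=cv2.imread("pics/sc2.png");iw=cv2.imread("pics/w2.png")
for r,col in((0,(0,0,255)),(.02,(0,255,255)),(.04,(0,255,0)),(.06,(255,0,255))):
    for sy in(-.015,.015):
        t=np.array([.011,sy,-r])
        c=C.T@(s["tcp_pos"]+Rt@t-p["position"]);u=K@c/c[2]
        q=M[:3,:3].T@(t-M[:3,3]);v=Kw@q/q[2]
        print(r,sy,"scene",np.round(u[:2],1),"wrist",np.round(v[:2]))
        cv2.circle(iw,tuple(int(k) for k in np.round(v[:2])),2,col,-1)
        im[int(round(u[1])),int(round(u[0]))]=col
a=cv2.resize(im[190:290,270:370],(400,400),interpolation=cv2.INTER_NEAREST)
b=cv2.resize(iw[230:430,220:420],(400,400))
cv2.imwrite("pics/tip2.png",np.hstack([a,b]))
E
```

```text
0 -0.015 scene [315.8 252. ] wrist [294. 258.]
0 0.015 scene [315.3 260.5] wrist [352. 258.]
0.02 -0.015 scene [314.7 245.5] wrist [290. 272.]
0.02 0.015 scene [314.2 253.9] wrist [355. 272.]
0.04 -0.015 scene [313.5 238.7] wrist [286. 289.]
0.04 0.015 scene [313.  247.1] wrist [359. 289.]
0.06 -0.015 scene [312.4 231.8] wrist [280. 312.]
0.06 0.015 scene [311.8 240.2] wrist [364. 312.]
```

View pics/tip2.png

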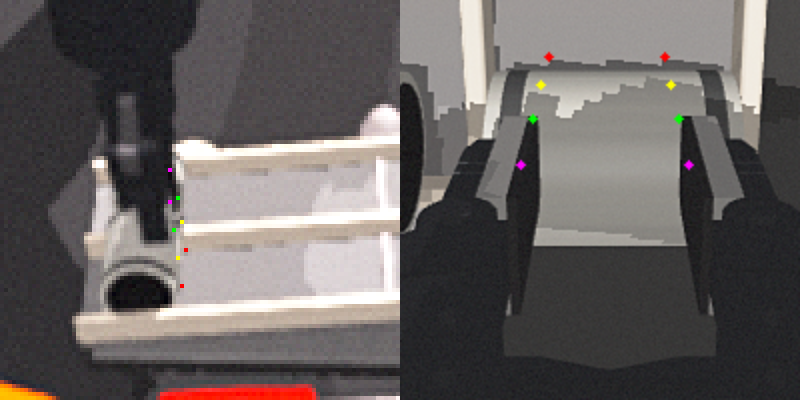

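Both views put the real fingertips about 40 mm behind the reported TCP. The wrist pixels match the green 40 mm marks at (286,289) and (359,289). So the fingers passed about 11 mm above the tube and nothing was touched. I'll back off, narrow the fingers a little and look again lower down.

Call:
jog_arm --delta_pos '[[-0.056,0,0],[-0.056,0,0],[-0.056,0,0],[0,0.002,0.02],[0,0,0.02],[0,0,0.02],[0,0,0]]' --angular '[[0,0,0],[0,0,0],[0,0,0],[0,0,0],[0,0,0],[0,0,0],[0,0,0]]' --hand '[195,195,195,195,195,195,195]'

```text
time: 6.05
tcp_pos: [0.5977, -0.1048, -0.0001]
orientation: [-2.022, -2.278, -0.122]
contact_force: [0.7, -0.0, -0.1]
finger_gap: 0.233
finger_force: 0.0
```

```bash
python3 - <<'E'
from h import *
import cv2
plan(-.12,-.036,-.024)
f=viewer.grab_frame("wrist")[:,:,::-1];cv2.imwrite("pics/w3.png",f)
s=viewer.grab_frame("scene")[:,:,::-1][190:310,270:390];cv2.imwrite("pics/s3.png",s)
cv2.imwrite("pics/c3.png",np.hstack([cv2.resize(f[150:450,170:470],(400,400)),cv2.resize(s,(400,400),interpolation=cv2.INTER_CUBIC)]))
M=np.array(viewer.camera_params("wrist")["mount"]);K=np.array(viewer.camera_params("wrist")["intrinsics"])
g=monitor.get_state()["finger_gap"]*.085/2
for r in(.025,.035,.045):
    q=M[:3,:3].T@(np.array([.011,g,-r])-M[:3,3]);print(r,g,np.round((K@q/q[2])[:2]),"crop",np.round(((K@q/q[2])[:2]-[170,150])*4/3))
E
```

```text
t 6.05 gutter [-0.1462 -0.0356 -0.0164] turn [-0.003 -0.001  0.002] shift [0.0524 0.0007 0.0153] F [-0.13 -0.72 -0.07] gap 0.23290371605934684
0.025 0.009940665456680174 [345. 276.] crop [233. 168.]
0.035 0.009940665456680174 [346. 285.] crop [235. 179.]
0.045 0.009940665456680174 [347. 294.] crop [237. 192.]
```

View pics/c3.png

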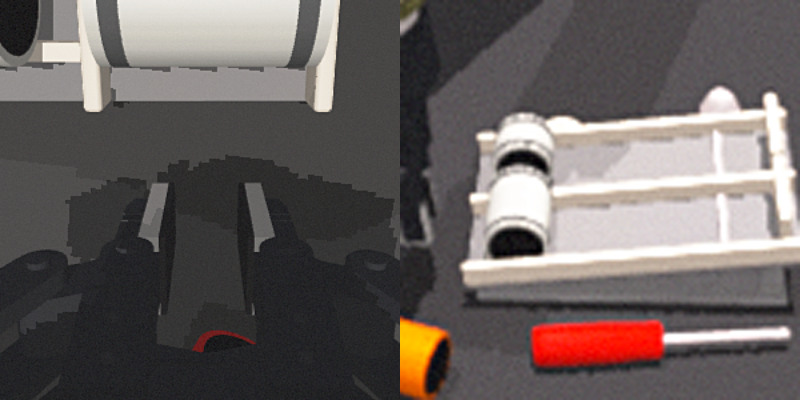

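The tip row matches r ≈ 0.04. The TCP also reads z ≈ 0 with no contact, which fits. I'll go down to put the tips about 18 mm above the floor and push a short way.

Call:
jog_arm --delta_pos '[[0,0.001,0.015],[0.015,0,0],[0.015,0,0],[0.015,0,0],[0.01,0,0],[0.01,0,0],[0.01,0,0],[0.01,0,0],[0.01,0,0],[0.01,0,0],[0.01,0,0],[0.01,0,0]]' --angular '[[-0.003,-0.001,0.002],[0,0,0],[0,0,0],[0,0,0],[0,0,0],[0,0,0],[0,0,0],[0,0,0],[0,0,0],[0,0,0],[0,0,0],[0,0,0]]' --hand '[195,195,195,195,195,195,195,195,195,195,195,195]'

```text
time: 7.65
tcp_pos: [0.5915, -0.0431, 0.001]
orientation: [-2.028, -2.278, -0.125]
contact_force: [0.4, 0.2, 0.0]
finger_gap: 0.235
finger_force: 0.2
```

```bash
python3 - <<'E'
from h import *
import cv2
plan(.043,-.036,-.024)
f=viewer.grab_frame("wrist")[:,:,::-1];cv2.imwrite("pics/w4.png",f)
s=viewer.grab_frame("scene")[:,:,::-1][190:310,270:390]
cv2.imwrite("pics/c4.png",np.hstack([cv2.resize(f[100:450,120:520],(457,400)),cv2.resize(s,(340,340),interpolation=cv2.INTER_CUBIC)[:] if 0 else cv2.copyMakeBorder(cv2.resize(s,(340,340),interpolation=cv2.INTER_CUBIC),0,60,0,0,cv2.BORDER_CONSTANT)]))
E
```

```text
t 7.65 gutter [-0.0845 -0.0367 -0.0229] turn [ 0.003  0.001 -0.002] shift [ 0.2551 -0.0015  0.0023] F [ 0.18 -0.45  0.02] gap 0.23545181209746094
```

View pics/c4.png

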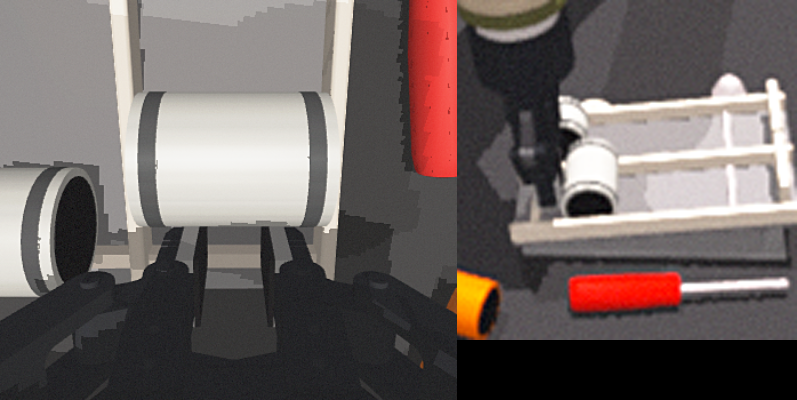

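The push works. The long tube now lies ahead of the fingers, square in its gutter (crop 128–338 × 93–226), and the short tube at left looks unmoved. I'll calibrate the tube-to-TCP offset and check the short tube.

```bash
cat >> h.py <<'E'
def wr(u,v,zg):
    g=np.load("g.npz");G,O=g["G"],g["O"];s=monitor.get_state();p=viewer.camera_params("wrist");M=np.array(p["mount"]);Rt=R.from_rotvec(s["orientation"]).as_matrix()
    d=G.T@Rt@M[:3,:3]@np.linalg.inv(p["intrinsics"])@[u,v,1];o=G.T@(s["tcp_pos"]+Rt@M[:3,3]-O)
    return o,d
def tube(u,v1,v2,zc=.022):
    "tube centre x from uphill (v1) and downhill (v2) tangent rays: bisector in the x-z plane, at height zc"
    o,a=wr(u,v1,0);_,b=wr(u,v2,0)
    a,b=[k[[0,2]]/np.hypot(k[0],k[2]) for k in(a,b)];m=a+b
    return o[0]+m[0]*(zc-o[2])/m[1], np.arcsin(22/25) if 0 else np.linalg.norm(o[[0,2]]-[o[0]+m[0]*(zc-o[2])/m[1],zc])*np.sin(np.arccos(a@b)/2)
E
python3 - <<'E'
from h import *
f=lambda v:v*.875+100
print("long x, radius(expect .022)",tube(324,f(93),f(226)))
o,d=wr(150,f(167),0)
# single tangent, uphill side: centre offset 22 mm behind the ray, at z .022
t=d[[0,2]]/np.hypot(d[0],d[2]);x=o[0]+d[0]*(.022-o[2])/d[2]
print("short x",x-.022/abs(t[1]))
E
```

```text
long x, radius(expect .022) (np.float64(-0.05047425486719311), np.float64(0.02175255968055849))
short x -0.07594705160514664
```

Tube radius (21.8 mm) and short tube position both check out, and the tube centre is TCP + 34 mm. I'll push on to just before the ridge.

Call:
jog_arm --delta_pos '[[0.01,0,0],[0.01,0,0],[0.01,0,0],[0.01,0,0],[0.01,0,0],[0.01,0,0],[0.01,0,0],[0.01,0,0],[0.01,0,0],[0.01,0,0],[0.01,0,0],[0.01,0,0],[0.01,0,0],[0.01,0,0],[0.01,0,0],[0.01,0,0],[0.01,0,0],[0.01,0,0],[0.01,0,0],[0.01,0,0]]' --angular '[[0,0,0],[0,0,0],[0,0,0],[0,0,0],[0,0,0],[0,0,0],[0,0,0],[0,0,0],[0,0,0],[0,0,0],[0,0,0],[0,0,0],[0,0,0],[0,0,0],[0,0,0],[0,0,0],[0,0,0],[0,0,0],[0,0,0],[0,0,0]]' --hand '[195,195,195,195,195,195,195,195,195,195,195,195,195,195,195,195,195,195,195,195]'

```text
time: 10.25
tcp_pos: [0.58, 0.0555, 0.0131]
orientation: [-2.028, -2.278, -0.125]
contact_force: [-0.5, -0.3, 0.1]
finger_gap: 0.237
finger_force: 0.2
```

```bash
python3 - <<'E'
from h import *
import cv2
plan(.0425,-.036,-.023)
f=viewer.grab_frame("wrist");cv2.imwrite("pics/w5.png",f[:,:,::-1])
for c in(310,325,340):
    k=np.where(f[:,c].min(1)>185)[0];print(c,k.min() if len(k) else 0,k.max() if len(k) else 0,f[160:310:10,c].mean(1).astype(int))
E
```

```text
t 10.25 gutter [ 0.0155 -0.0368 -0.023 ] turn [ 0.003  0.001 -0.002] shift [ 0.0541 -0.0017  0.0001] F [-0.19  0.56  0.16] gap 0.2371884454893861
310 62 289 [153 151 144 185 208 211 221 238 242 234 224 219 208 189  85]
325 62 289 [154 158 146 188 208 212 221 237 241 236 225 217 207 188  87]
340 62 288 [154 158 144 181 206 214 222 237 241 234 224 220 208 188  89]
```

The tube is still against the fingers (rows about 187–297) with low force. Next is the ridge, slowly.

Call:
jog_arm --delta_pos '[[0.006,0,0],[0.006,0,0],[0.006,0,0],[0.006,0,0],[0.006,0,0],[0.006,0,0],[0.006,0,0],[0.006,0,0],[0.006,0,0],[0,0,0],[0,0,0]]' --angular '[[0,0,0],[0,0,0],[0,0,0],[0,0,0],[0,0,0],[0,0,0],[0,0,0],[0,0,0],[0,0,0],[0,0,0],[0,0,0]]' --hand '[195,195,195,195,195,195,195,195,195,195,195]'

```text
time: 11.68
tcp_pos: [0.5769, 0.0817, 0.0163]
orientation: [-2.028, -2.278, -0.125]
contact_force: [-0.3, 0.1, -0.1]
finger_gap: 0.235
finger_force: 0.1
```

```bash
python3 - <<'E'
from h import *
import cv2
plan(-.0,-.036,-.023)
f=viewer.grab_frame("wrist");cv2.imwrite("pics/w6.png",f[:,:,::-1])
print(f[140:310:6,325].mean(1).astype(int))
E
```

```text
t 11.675 gutter [ 0.042  -0.0369 -0.023 ] turn [ 0.003  0.001 -0.002] shift [-0.084  -0.0017  0.0001] F [ 0.15  0.29 -0.14] gap 0.23496018161341944
[161 163 225 237 233 222  85 157 187 207 211 218 222 228 235 239 242 244
 242 237 230 228 223 214 208 203 114  88  90]
```

Call:
jog_arm --delta_pos '[[-0.01,0,0],[-0.02,0,0],[-0.03,0,0],[-0.03,0,0],[0,0,-0.06],[0,0,-0.08],[0,0,-0.08],[0,0,0],[0,0,0]]' --angular '[[0,0,0],[0,0,0],[0,0,0],[0,0,0],[0,0,0],[0,0,0],[0,0,0],[0,0,0],[0,0,0]]' --hand '[195,195,195,195,195,195,195,195,195]'

```text
time: 12.85
tcp_pos: [0.5832, 0.0232, 0.1197]
orientation: [-2.029, -2.277, -0.125]
contact_force: [-0.9, -0.4, -0.4]
finger_gap: 0.233
finger_force: 0.0
```

```bash
python3 - <<'E'
from h import *
import cv2
print("before release",tube(325,181,295)) if 0 else None
plan(-.0,-.036,-.023)
f=viewer.grab_frame("wrist")[:,:,::-1];cv2.imwrite("pics/w7.png",f)
s=viewer.grab_frame("scene")[:,:,::-1][190:310,270:390]
cv2.imwrite("pics/c7.png",np.hstack([cv2.resize(f,(440,330)),cv2.resize(s,(330,330),interpolation=cv2.INTER_CUBIC)]))
E
```

```text
t 12.85 gutter [-0.0037 -0.0362  0.0868] turn [ 0.002  0.001 -0.003] shift [ 0.0075 -0.0005  0.2197] F [-0.34  0.94 -0.32] gap 0.2333895213485212
```

View pics/c7.png

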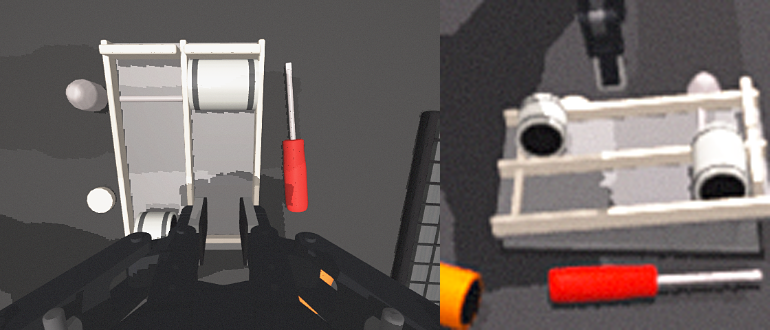

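The long tube sits in the pocket (crop 190–257 × 59–110), beyond the ridge line at row 98, and square in its gutter. The short tube, cap, objective and screwdriver are in place. One numeric check before handing in.

```bash
python3 - <<'E'
from h import *
import cv2
f=cv2.imread("pics/w7.png");print(f[76:172:4,325].mean(1).astype(int))
print("long",tube(325,59*16/11,110*16/11))
o,d=wr(325,85*16/11,0);print("y",(o+d*(.03-o[2])/d[2])[1])
t=cv2.cvtColor(viewer.grab_frame("top"),cv2.COLOR_RGB2BGR);a=cv2.imread("pics/top0.png")
m=(cv2.absdiff(t,a).max(2)>60).astype("uint8")
n,_,st,c=cv2.connectedComponentsWithStats(m)
print([list(map(int,s)) for s in st[1:] if s[4]>15])
E
```

```text
[239 123 126 220 231 237 242 245 245 247 247 247 244 240 233 224 223 217
 205 184 162  95  99 181]
long (np.float64(0.07571832486806823), np.float64(0.022174817061575532))
y -0.03725838795206152
[[298, 141, 142, 150, 8087], [322, 201, 34, 6, 87], [302, 204, 58, 40, 729], [335, 208, 16, 19, 276], [271, 215, 8, 18, 66], [280, 232, 8, 4, 16], [338, 245, 17, 10, 142], [342, 256, 11, 3, 20], [343, 258, 20, 10, 91], [375, 261, 124, 118, 8952], [385, 358, 249, 122, 19498], [376, 406, 11, 13, 50], [324, 422, 9, 5, 28], [363, 427, 12, 28, 190], [320, 429, 7, 7, 27], [304, 436, 12, 7, 43], [289, 454, 6, 9, 25]]
```

The long tube's centre is at x = 75.7 mm and y = −37 mm, with a radius of 22.2 mm. That is inside the pocket limits, and the robot is clear of everything.

```bash
python3 -c "
from cell import arm
print(arm.hand_in())"
```

```text
the job is handed in; nothing more can be done
None
```

The long tube rests in the pocket between the ridge and the upper stop (centre measured at x = 75.7 mm), nothing else was seen to move, and the job is handed in at about 13 s; the hand-in call returned no verdict.

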